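Shut the paper dispenser and set its roll brake

TASK

Lock up the wrapping-paper dispenser: slide its flush shutter plate (it has no handle, so press down on it for grip, but no harder than about 40 N) fully shut over the paper slot, then wind the brake wheel clockwise until the brake shoe bears firmly on the paper roll, without forcing it on beyond firm. Leave the bottle, the carton and the tape ring where they stand, and let go of everything.

Things in the scene. Friction and masses are not known exactly. Their poses are not given: they have to be found in the camera images.
- dispenser: Grey metal paper dispenser fixed to the bench, 280 mm deep (x) by 320 wide (y), origin at the centre of its underside; at yaw 0 its x points away from the robot, y to the robot's left. Front: level deck, top 90 mm above the bench, x -140 to -40 mm. Rear: paper roll under a steel bridge (along y at x = 45 mm, posts at y -120 and 120, top 191 mm up) that carries the brake wheel.
- slot (a point): Point at deck height (90 mm up) at the shut (-y) end of the deck's window, on its centre line: dispenser's own (-90, -145) mm. Axes as the dispenser. The window is 64 mm wide (x) and runs 185 mm from here to +y, then a fixed cover hides the plate's tail. Where the plate is not, the window is the open paper slot, 30 mm deep.
- shutter (a joint): Travel of the shutter plate in m: 0 fully open, 0.095 fully shut at its hard stop (start 0 to 0.03). Grows as the plate moves towards the dispenser's own -y. It drags with about 5 N plus 8 N per m/s and stays where left.
- shutter_face (a point): Point on the shutter plate's top face, on its centre line, 45 mm behind its leading (-y) edge, 87 mm above the bench; goes from dispenser's own (-90, -5) mm open to (-90, -100) shut. Plain smooth aluminium plate 62 mm wide (x), 200 long (y), 4 thick, no handle. It is sprung: gives 1 mm per 6 N pressed, 8 mm at most. Pressed with 12 to 20 N it comes along with a fingertip; over 40 N is too much.
- brake_wheel (a joint): Angle of the brake wheel in rad: 0 as found, grows clockwise seen from above, at most 4.5. Each rad lowers the shoe 5 mm. Drags with about 0.2 N m (either way, so a torque read at rest can have either sign: compare it with the free running) until the shoe meets the roll at 0.6 to 1.6 rad, different each time; then +0.005 N m per N at the shoe. Let go, it stays (above 40 N it eases back to that).
- wheel_grip (a point): On the brake wheel's vertical axis, 10 mm below the top of its grip bar, at the dispenser's own (45, 0) mm; x runs along the bar. Black disc 94 mm across, 10 thick, top face 209 mm above the bench, with a raised bar across it 84 mm long, 16 wide, 30 high (top 239 mm up). At joint value 0 the bar lies along the dispenser's x.
- brake_shoe: Sprung rubber brake shoe, 60 x 70 mm, under the bridge on the wheel's axis; origin at the centre of its underside, 133 mm above the bench with the wheel at 0. Once on the roll its force grows about 80 N per rad of wheel. Firm is 20 N or more (wheel 0.1 N m or more harder to turn than when free; twice the free torque is a good aim). Over 110 N (0.55 N m above free) is forced.
- roll: Brown paper roll, 100 mm diameter, 180 long, about 0.9 kg, lying along the dispenser's y in a V bed whose height differs by up to 5 mm each time; origin at its centre, 75 to 80 mm above the bench, own y along its axis.
- bottle: Bystander: white plastic bottle, 68 mm diameter, 190 mm tall, origin under its centre.
- carton: Bystander: small closed carton 130 x 100 x 80 mm, origin under its centre.
- tape: Bystander: tape ring lying flat, 110 mm outside, 48 mm high, origin under its centre.
Things that resemble listed ones, but are neither listed nor needed, are in the scene too. Leave any blue or green look-alike of the roll alone.

How it is judged:
By the outcome, as a careful person would: the job done as asked, in the order asked, and still so for the second after the job is handed in, with the robot touching nothing.
It also fails if it takes over 69 s, if anything falls off the work surface, if the arm or the gripper's body presses on something with over 40 N, if the wrist force passes 120 N, or if a joint passes its speed limit or range.

ROBOT

A 6-joint arm with a two-finger parallel gripper is mounted at the origin on the work surface. World frame = base frame: x ahead of the robot, y to its left, z up, the work surface at z = 0. Lengths are in mm, angles in rad, forces in N, time in s.
With the tool pointing down it reaches from about 400 to 925 mm from the base axis. Payload 12.5 kg.
Tool frame: the origin (TCP) lies between the finger pads; the fingertips stand 14 mm ahead of it and the grasp point (between the pads) lies 5 mm behind it; x points along the fingers, y is the direction in which the jaws open and shut, and the axes are right-handed (so a half turn about x gives the same grasp; the last joint's range is limited). The gripper opens to 95 mm and grips with 3 to 60 N. Pads are 20 mm wide; open, the fingers measure 119 mm over their backs; the gripper's body (75 mm by 180 mm) begins 59 mm behind the grasp point.
Start: joints at [-1.411, 0.491, 1.559, -0, 1.092, -0.106], TCP at [164.198, -603.062, 228.661] pointing down, gripper open.
Joint ranges: [-3.1, 3.1], [-0.84, 2.19], [0.05, 2.79], [-1.13, 4.28], [0.06, 2.93], [-2.69, 2.69]. Speed limits (rad/s): [2.22, 2.22, 2.79, 3.14, 3.14, 3.14].

INTERFACE

Orientations are given as [roll, pitch, yaw] about the fixed x, y, z axes, in that order (R = Rz(yaw) Ry(pitch) Rx(roll)).
In Python, from cell import env, cams gives the robot as it stands.
- The arm moves only by the tool carry_out, never from a script. Its arguments are lists of equal length, an entry for each row: "grip": the closure, from -1 (fully open) to 1 (shut); "linear": the shift along the tool's x, y, z scaled (see below), a list of three; "turn": the turn about the tool's x scaled (see below). In form: {"grip": [grip, ...], "linear": [[tx, ty, tz], ...], "turn": [turn, ...]}. A call has 1 to 5 rows; each row shifts and turns the commanded pose from where the row before left it, along the tool's axes as they then stand; what a row does not reach is not made up. The controller multiplies each number of a shift by 0.5 m and each number of a turn by 180 degrees. A row lasts 1/10 s, in which the tool goes at most 50 mm and 8.59 degrees, less where a joint would pass 70% of its speed; a pose out of reach is approached as far as the arm can. A call with a number of a shift or a turn outside -1 to 1 is refused whole. A call with a gripper value outside its range is refused whole. The fingers move at their own pace and stop on an object; the grip force is fixed at half the most. Time passes only in rows, so rows that do not move let the fingers close. It gives the time, the measured TCP pose, the force and the opening at its end, in the units of the state.
- env.state(): the state, without advancing time (a new reading comes with each control period).
- cams.read_camera(name): name is "scene" or "top" or "wrist"; returns the picture (420x560x3 uint8, blue, green, red); there is no depth.
- cams.camera_info(name): a dict with "fx", "fy", "cx", "cy" (pixels), "view" (4x4, takes a point from world to camera coordinates). Camera axes: x right, y down, z forward; pixel columns grow to the right and rows downward; lengths in mm; the calibration is good to about 2 mm. A picture is of the moment at which its call begins: read the wrist's pose just before it. camera_info takes no time and is no camera call; for the wrist camera it gives the pose at the moment of the call.
- env.job_done(): hands the job in, once; it reports no verdict.
The state is a dict: "t": time; "joints": joint angles; "qvel": joint speeds; "tau": joint torques, N m; "eef_pos": TCP position; "tcp_rot": TCP orientation; "ft_force": force on the tool from outside, world axes, zero at the start; "moment": the same for the moment, N m; "opening": opening from 0.0 (shut) to 1.0 (fully open).
Only numpy, scipy, OpenCV 4.12 (cv2) and the standard library are available. Lean on these libraries where they do the work, as an engineer would, in place of code of your own. Each camera call takes 0.05 s, during which the arm holds its last target. There are 200 camera calls.

## Working session

There is one attempt and no reset: what is moved stays moved. The work goes in short steps, Python scripts to look and compute and a tool call to move; the robot and the scene stay as the last step left them, time stands still between calls to the robot, and variables do not carry over. Pictures are saved under pics/ and viewed, about 8 in all and at most 12, crops included, and the job is handed in when it is done.

Besides the shell and the picture viewer there is one more tool, called after ">>>" as name(argument=value, ...), one argument or row to a line, values as JSON. carry_out: Moves the arm, as the interface text tells. Shifts and turns lie within -1 to 1; 1 stands for 0.5 m of shift or 180 degrees of turn. Its arguments: {"type":"object","properties":{"grip":{"type":"array"},"linear":{"type":"array"},"turn":{"type":"array"}},"required":["grip","linear","turn"]}

```bash
mkdir -p pics; ls
python3 - <<'E'
from cell import env,cams
import cv2
s=env.state();print(s)
for n in("scene","top"):
    cv2.imwrite(f"pics/{n}0.png",cams.read_camera(n)); i=cams.camera_info(n);print(n,i)
print(env.state()['t'])
E
```

```text
pics
{'t': 0.0, 'joints': array([-1.41060117e+00,  4.91526340e-01,  1.55944901e+00, -4.38087531e-05,
        1.09169392e+00, -1.05606429e-01]), 'qvel': array([ 9.58020208e-04,  6.32101304e-05,  9.56858439e-04,  2.18717745e-04,
       -2.51731083e-04,  1.46189165e-03]), 'tau': array([-1.59080631e-03, -6.12656665e+01, -2.58182520e+01,  6.91985758e-02,
        4.81653807e-02, -1.17210602e-04]), 'eef_pos': array([ 164.14835958, -602.82198237,  228.08253151]), 'tcp_rot': array([-1.64032866,  1.56971902,  1.76708579]), 'ft_force': array([-0.3627499 ,  0.88857369,  0.26636505]), 'moment': array([-0.00632375, -0.00559821, -0.02999018]), 'opening': 1.0014716661040395}
scene {'fx': 522.6800580152682, 'fy': 522.6800580152682, 'cx': 282.8467003571105, 'cy': 203.15395051675733, 'view': array([[-3.04181389e-01,  9.52561851e-01,  9.98012161e-03,
         1.61041567e+02],
       [ 6.20203642e-01,  2.05979806e-01, -7.56914633e-01,
        -2.07845171e+02],
       [-7.23063707e-01, -2.24049636e-01, -6.53437553e-01,
         2.19890870e+03],
       [ 0.00000000e+00,  0.00000000e+00,  0.00000000e+00,
         1.00000000e+00]])}
top {'fx': 463.7413271684544, 'fy': 463.7413271684544, 'cx': 279.18918732696267, 'cy': 206.65492582499442, 'view': array([[-4.61329106e-03, -9.99800220e-01,  1.94483153e-02,
        -4.38997531e+00],
       [-9.97708556e-01,  3.28909417e-03, -6.75782382e-02,
         5.23309367e+02],
       [ 6.75007701e-02, -1.97155087e-02, -9.97524408e-01,
         1.34811372e+03],
       [ 0.00000000e+00,  0.00000000e+00,  0.00000000e+00,
         1.00000000e+00]])}
0.1
```

View pics/top0.png

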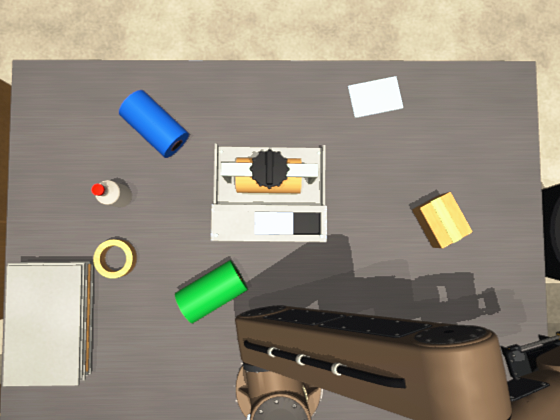

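View pics/scene0.png

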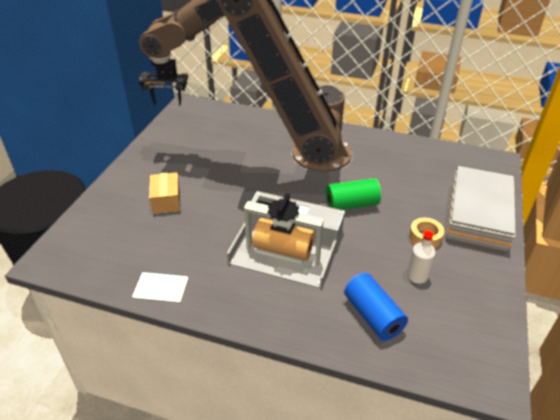

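The top view shows the dispenser at about yaw 0, with deck corners near (211,206), (327,206), (327,241) and (211,241). The dark open slot spans columns 293–321, the plate edge is at column 293 and the wheel is at (270,169). In the scene view the bystanders stand well clear. Next I'll measure the pose from the top image.

```bash
cat > h.py <<'E'
import numpy as np, cv2
from cell import env,cams
def ray(i,u,v,z):
    V=i['view'];R,t=V[:3,:3],V[:3,3];c=-R.T@t
    d=R.T@np.array([(u-i['cx'])/i['fx'],(v-i['cy'])/i['fy'],1.]);return c+d*(z-c[2])/d[2]
def proj(i,p):
    q=i['view'][:3,:3]@np.asarray(p,float)+i['view'][:3,3];return i['fx']*q[0]/q[2]+i['cx'],i['fy']*q[1]/q[2]+i['cy']
E
python3 - <<'E'
from h import *
im=cv2.imread("pics/top0.png");i=cams.camera_info("top")
g=im.max(2)
for r in (215,223,231):print(r,g[r,205:335].tolist())
for c in (225,245,270,307):print(c,g[195:250,c].tolist())
c=im[135:260,195:345];cv2.imwrite("pics/top_c.png",cv2.resize(c,None,fx=5,fy=4.8,interpolation=cv2.INTER_CUBIC))
# slot blob
m=np.zeros_like(g);m[205:242,285:330]=(g[205:242,285:330]<70)*255
n,l,st,ce=cv2.connectedComponentsWithStats(m);print(st,ce)
E
```

```text
215 [139, 139, 140, 140, 138, 138, 197, 250, 246, 244, 244, 245, 245, 245, 245, 246, 246, 245, 245, 245, 245, 244, 245, 246, 245, 246, 245, 245, 245, 244, 245, 244, 244, 244, 243, 243, 244, 245, 245, 244, 243, 243, 243, 243, 243, 242, 242, 243, 243, 246, 255, 255, 255, 255, 255, 255, 255, 255, 255, 255, 255, 255, 255, 255, 255, 255, 255, 255, 255, 255, 255, 255, 255, 255, 255, 255, 255, 255, 255, 255, 255, 255, 255, 255, 255, 255, 255, 255, 144, 69, 74, 76, 77, 76, 76, 76, 77, 76, 76, 75, 76, 76, 74, 76, 74, 75, 75, 75, 75, 75, 75, 75, 75, 64, 40, 103, 212, 253, 247, 249, 253, 240, 146, 139, 143, 144, 143, 144, 144, 144]
223 [141, 141, 141, 141, 140, 153, 210, 246, 244, 245, 245, 246, 245, 245, 245, 245, 246, 245, 245, 245, 244, 245, 245, 244, 243, 244, 244, 243, 242, 242, 242, 243, 243, 243, 242, 242, 242, 244, 244, 244, 244, 244, 244, 244, 244, 244, 245, 245, 244, 239, 253, 255, 255, 255, 255, 255, 255, 255, 255, 255, 255, 255, 255, 255, 255, 255, 255, 255, 255, 255, 255, 255, 255, 255, 255, 255, 255, 255, 255, 255, 255, 255, 255, 255, 255, 255, 255, 255, 144, 71, 75, 78, 77, 78, 7
[... 1380 characters left out ...]
, 250, 193, 160, 147, 227, 246, 245, 243, 244, 244, 220, 255, 255, 255, 255, 255, 255, 255, 255, 255, 255, 255, 255, 255, 255, 255, 255, 255, 255, 255, 255, 255, 255, 218, 239, 246, 246, 244, 247, 253, 199, 144, 142, 145, 141, 141, 140, 145, 144]
307 [242, 242, 242, 243, 243, 245, 248, 190, 161, 162, 202, 245, 246, 244, 244, 248, 255, 144, 71, 71, 74, 77, 77, 77, 77, 78, 78, 78, 78, 79, 79, 79, 79, 79, 78, 78, 79, 78, 38, 79, 253, 251, 246, 245, 246, 251, 225, 123, 86, 90, 92, 92, 93, 92, 92]
[[     0      0    560    420 235130]
 [   294    213      1      4      4]
 [   294    213     26     22     66]] [[279.49012886 209.49501552]
 [294.         214.5       ]
 [313.78787879 226.95454545]]
```

View pics/top_c.png

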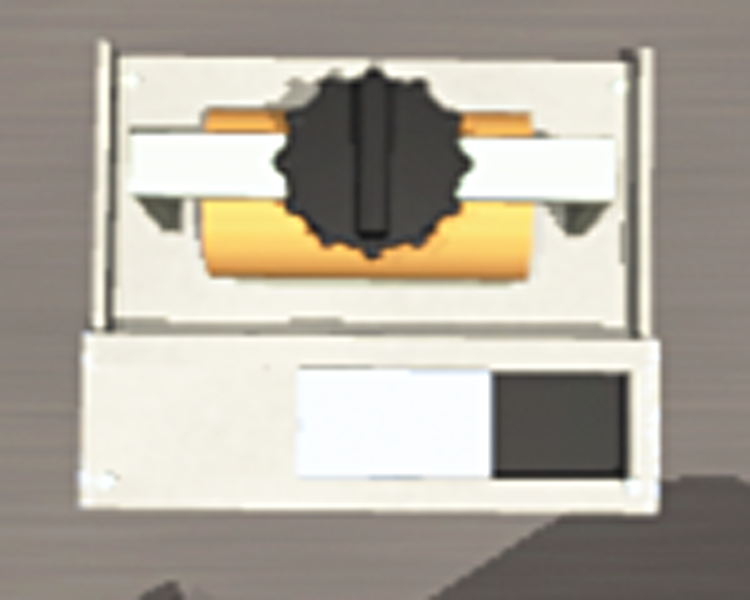

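The enlarged crop shows the window at columns 297–629 and rows 370–477, with the plate's leading edge at column 492. The bar lies along the dispenser's x at column ~372, and the wheel centre is near (372,163).

```bash
cat >> h.py <<'E'
def full(x,y):return 195+(x+.5)/5-.5,135+(y+.5)/4.8-.5
E
python3 - <<'E'
from h import *
i=cams.camera_info("top")
P={k:ray(i,*full(*p[:2]),p[2])[:2] for k,p in dict(TL=(82,333,90),TR=(659,340,90),BR=(658,513,90),BL=(80,507,90),wTL=(297,369,90),wTR=(629,373,90),wBR=(629,478,90),wBL=(297,477,90),eT=(492,372,87),eB=(492,477,87),wh=(372,163,209),barT=(374,68,239),barB=(372,236,239),brL=(131,163,191),brR=(614,168,191)).items()}
for k,v in P.items():print(k,v.round(1))
loc=np.array([[-40,160],[-40,-160],[-140,-160],[-140,160],[-58,40],[-58,-145],[-122,-145],[-122,40]],float)
w=np.array([P[k] for k in('TL','TR','BR','BL','wTL','wTR','wBR','wBL')])
a=loc-loc.mean(0);b=w-w.mean(0)
th=np.arctan2((a[:,0]*b[:,1]-a[:,1]*b[:,0]).sum(),(a*b).sum())
R=np.array([[np.cos(th),-np.sin(th)],[np.sin(th),np.cos(th)]]);t=w.mean(0)-R@loc.mean(0)
print('yaw',th,'org',t,'res',(w-loc@R.T-t).round(1).tolist())
for n in('eT','eB','wh','barT','barB','brL','brR'):print(n,(R.T@(P[n]-t)).round(1))
for q in((45,0),(-90,-23),(-90,-118)):print(q,R@q+t)
E
```

```text
TL [526.5 184.7]
TR [ 521.4 -137. ]
BR [ 420.9 -135.3]
BL [425.9 185.3]
wTL [505.2  65.2]
wTR [ 502.2 -120. ]
wBR [ 441.2 -119.4]
wBL [442.6  65.2]
eT [503.2 -43.6]
eB [442.2 -43.2]
wh [607.6  22.8]
barT [652.7  21.6]
barB [565.1  22.9]
brL [610.5 147.1]
brR [ 607.4 -102.4]
yaw -0.014361494098631552 org [563.60371402  23.52896876] res [[0.6, 0.6], [0.1, -1.2], [-0.4, -0.9], [-0.0, -0.3], [-1.0, 0.8], [-1.3, 0.6], [1.7, 0.3], [0.4, -0.0]]
eT [-59.4 -68. ]
eB [-120.5  -68.5]
wh [44.  -0.1]
barT [89.1 -0.7]
barB [ 1.6 -0.6]
brL [ 45.1 124.2]
brR [  45.6 -125.3]
(45, 0) [608.59907342  22.88272374]
(-90, -23) [473.28269221   1.82383066]
(-90, -118) [471.91839717 -93.16637251]
```

The fit residuals are within 2 mm: yaw ≈ -0.014, origin (563.6, 23.5). The leading edge is at local y = -68, so the shutter stands at about 18 mm and has about 77 mm to go. Next I need the tool axes.

```bash
cat >> h.py <<'E'
from scipy.spatial.transform import Rotation as Ro
YAW=-0.014;ORG=np.array([563.6,23.5])
def R():return Ro.from_euler('xyz',env.state()['tcp_rot']).as_matrix()
def show(*targets):
    s=env.state();M=R();print('t',round(s['t'],2),'pos',s['eef_pos'].round(1),'F',s['ft_force'].round(1),'M',s['moment'].round(3),'open',round(s['opening'],3),'q',s['joints'].round(2))
    ay=M[:,1];print('jaw dir deg',np.degrees(np.arctan2(ay[1],ay[0])).round(2),'toolz deg',np.degrees(np.arctan2(M[1,2],M[0,2])).round(2),'x',M[:,0].round(3))
    for t in targets:print(t,'tool shift/500:',(M.T@(np.array(t)-s['eef_pos'])/500).round(4))
def w(x,y):c,s=np.cos(YAW),np.sin(YAW);return ORG+[c*x-s*y,s*x+c*y]
E
python3 - <<'E'
from h import *
show((400,-480,270),(473.3,2,270))
E
```

```text
t 0.1 pos [ 164.2 -602.9  228.1] F [-0.5  0.   0.2] M [-0.008 -0.014  0.045] open 1.002 q [-1.41  0.49  1.56  0.    1.09 -0.11]
jaw dir deg -74.77 toolz deg -164.77 x [-0.     0.001 -1.   ]
(400, -480, 270) tool shift/500: [-0.0836 -0.1133 -0.5196]
(473.3, 2, 270) tool shift/500: [-0.0827 -1.0049 -0.9143]
```

>>> carry_out(
  grip=[-1, -1, -1, -1, -1],
  linear=[
    [-0.015, -0.02, -0.09],
    [-0.015, -0.02, -0.09],
    [-0.015, -0.02, -0.09],
    [-0.015, -0.02, -0.09],
    [-0.015, -0.02, -0.09],
  ],
  turn=[0, 0, 0, 0, 0],
)

```text
t: 0.6
eef_pos: [369.6, -494.6, 266.2]
tcp_rot: [-1.247, 1.57, 2.16]
ft_force: [0.6, -0.6, 0.4]
opening: 0.999
```

>>> carry_out(
  grip=[-1, -1, -1, -1, -1],
  linear=[
    [0, -0.09, -0.04],
    [0, -0.09, -0.04],
    [0, -0.09, -0.04],
    [0, -0.09, -0.04],
    [0, -0.09, -0.04],
  ],
  turn=[0, 0, 0, 0, 0],
)

```text
t: 1.1
eef_pos: [405.3, -250.4, 266.0]
tcp_rot: [-1.034, 1.571, 2.373]
ft_force: [1.0, -0.8, -0.1]
opening: 1.0
```

>>> carry_out(
  grip=[1, 1, 1, 1, 1],
  linear=[
    [0, -0.09, -0.04],
    [0, -0.09, -0.04],
    [0, -0.09, -0.04],
    [0, -0.09, -0.04],
    [0, -0.05, -0.02],
  ],
  turn=[0, 0, 0, 0, 0],
)

```text
t: 1.6
eef_pos: [438.3, -28.0, 266.1]
tcp_rot: [-1.365, 1.57, 2.044]
ft_force: [-0.4, 0.6, 0.3]
opening: 0.637
```

Run:
```python
from h import *
show((*w(-90,-23),200))
```

```text
t 1.6 pos [438.3 -28.  266.1] F [-0.4  0.6  0.3] M [-0.043 -0.044  0.014] open 0.637 q [-0.21  0.18  1.94  0.    1.03  1.09]
jaw dir deg -74.67 toolz deg -164.67 x [-0.  0. -1.]
(np.float64(473.2868303745046), np.float64(1.7622128035882731), 200) tool shift/500: [ 0.1322 -0.0389 -0.0832]
```

>>> carry_out(
  grip=[1, 1, 1, 1, 1],
  linear=[
    [0, -0.039, -0.083],
    [0, 0, 0],
    [0, 0, 0],
    [0, 0, 0],
    [0, 0, 0],
  ],
  turn=[0, -0.0475, -0.0475, -0.0475, -0.0475],
)

```text
t: 2.1
eef_pos: [473.3, -1.0, 265.9]
tcp_rot: [-0.83, 1.57, -3.102]
ft_force: [0.4, -0.4, -0.1]
opening: 0.214
```

>>> carry_out(
  grip=[1, 1, 1, 1, 1],
  linear=[
    [0, 0, 0],
    [0, 0, 0],
    [0, 0, 0],
    [0, 0, 0],
    [0, 0, 0],
  ],
  turn=[-0.0475, -0.0475, -0.0475, -0.0475, -0.0475],
)

```text
t: 2.6
eef_pos: [473.3, -1.2, 265.9]
tcp_rot: [-1.663, 1.57, 3.093]
ft_force: [-0.1, 0.1, -0.2]
opening: 0.004
```

>>> carry_out(
  grip=[1, 1, 1, 1, 1],
  linear=[
    [0, 0, 0],
    [0, 0, 0],
    [0, 0, 0],
    [0, 0, 0],
    [0, 0, 0],
  ],
  turn=[-0.0475, -0.0475, -0.0475, -0.0475, -0.0475],
)

```text
t: 3.1
eef_pos: [473.3, -1.2, 265.9]
tcp_rot: [-2.3, 1.57, -3.081]
ft_force: [0.4, -0.1, -0.3]
opening: 0.004
```

>>> carry_out(
  grip=[1, 1, 1, 1, 1],
  linear=[
    [0, 0, 0],
    [0, 0, 0],
    [0, 0, 0],
    [0, 0, 0],
    [0, 0, 0],
  ],
  turn=[-0.0475, -0.0475, -0.0475, -0.0475, -0.0475],
)

```text
t: 3.6
eef_pos: [473.3, -1.2, 265.9]
tcp_rot: [-3.1, 1.57, -3.134]
ft_force: [0.3, -0.2, -0.2]
opening: 0.008
```

Run:
```python
from h import *
show((*w(-90,-23),200),(*w(-90,-23),101))
cv2.imwrite("pics/w1.png",cams.read_camera("wrist"))
i=cams.camera_info("wrist")
for n,p in dict(lead=(*w(-90,-68),87),end=(*w(-90,-145),90),TL=(*w(-58,40),90),wheel=(*w(45,0),239)).items():print(n,np.round(proj(i,p)))
```

```text
t 3.6 pos [473.3  -1.2 265.9] F [ 0.3 -0.2 -0.2] M [ 0.14  -0.151  0.05 ] open 0.008 q [-0.14  0.23  1.87 -0.    1.04 -1.68]
jaw dir deg 88.03 toolz deg -1.97 x [-0.001 -0.    -1.   ]
(np.float64(473.2868303745046), np.float64(1.7622128035882731), 200) tool shift/500: [ 0.1318  0.0058 -0.0002]
(np.float64(473.2868303745046), np.float64(1.7622128035882731), 101) tool shift/500: [ 3.298e-01  5.800e-03 -1.000e-04]
lead [239. 205.]
end [166. 206.]
TL [339. 233.]
wheel [316. 434.]
```

View pics/w1.png

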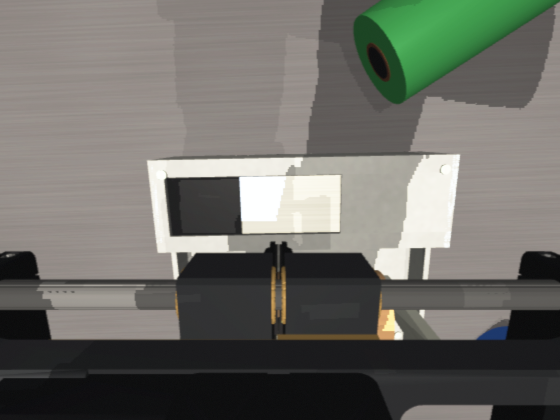

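The wrist view shows the leading edge at (240,205) and the slot end at (168,206). Projection predicted (239,205) and (166,206), so the fit holds. Descending now.

>>> carry_out(
  grip=[1, 1, 1, 1, 1],
  linear=[
    [0.09, 0.006, 0],
    [0.09, 0, 0],
    [0.09, 0, 0],
    [0.03, 0, 0],
    [0, 0, 0],
  ],
  turn=[-0.0065, 0, 0, 0, 0],
)

```text
t: 4.15
eef_pos: [472.5, 1.9, 114.1]
tcp_rot: [3.044, 1.566, 3.022]
ft_force: [0.3, 0.3, 0.4]
opening: 0.003
```

>>> carry_out(
  grip=[1, 1, 1, 1, 1],
  linear=[
    [0.01, 0, 0],
    [0.01, 0, 0],
    [0.01, 0, 0],
    [0, 0, 0],
    [0, 0, 0],
  ],
  turn=[0, 0, 0, 0, 0],
)

```text
t: 4.65
eef_pos: [473.7, 1.8, 101.4]
tcp_rot: [-0.255, 1.57, -0.275]
ft_force: [-1.0, -0.5, 0.8]
opening: 0.005
```

>>> carry_out(
  grip=[1, 1, 1],
  linear=[
    [0.003, 0, 0],
    [0, 0, 0],
    [0, 0, 0],
  ],
  turn=[0, 0, 0],
)

```text
t: 4.95
eef_pos: [473.8, 1.8, 100.0]
tcp_rot: [-0.229, 1.57, -0.249]
ft_force: [-0.4, 1.3, 6.0]
opening: 0.002
```

>>> carry_out(
  grip=[1, 1, 1],
  linear=[
    [0.002, 0, 0],
    [0, 0, 0],
    [0, 0, 0],
  ],
  turn=[0, 0, 0],
)

```text
t: 5.25
eef_pos: [473.8, 1.8, 99.3]
tcp_rot: [-0.209, 1.57, -0.229]
ft_force: [-2.5, 0.5, 9.9]
opening: 0.006
```

>>> carry_out(
  grip=[1, 1, 1],
  linear=[
    [0.0025, 0, 0],
    [0, 0, 0],
    [0, 0, 0],
  ],
  turn=[0, 0, 0],
)

```text
t: 5.55
eef_pos: [473.8, 1.8, 98.3]
tcp_rot: [-0.198, 1.569, -0.218]
ft_force: [-2.4, 0.2, 15.4]
opening: 0.003
```

>>> carry_out(
  grip=[1, 1, 1, 1],
  linear=[
    [0, -0.008, 0],
    [0, -0.008, 0],
    [0, -0.008, 0],
    [0, 0, 0],
  ],
  turn=[0, 0, 0, 0],
)

```text
t: 5.95
eef_pos: [473.6, -10.3, 98.3]
tcp_rot: [-0.052, 1.569, -0.073]
ft_force: [-3.0, 1.2, 15.2]
opening: 0.003
```

>>> carry_out(
  grip=[1, 1, 1, 1],
  linear=[
    [0, -0.008, 0],
    [0, -0.008, 0],
    [0, -0.008, 0],
    [0, -0.008, 0],
  ],
  turn=[0, 0, 0, 0],
)

```text
t: 6.35
eef_pos: [473.4, -26.0, 98.4]
tcp_rot: [0.129, 1.569, 0.108]
ft_force: [-1.9, 5.4, 14.5]
opening: 0.006
```

```bash
cat > sh.py <<'E'
from h import *
im=cams.read_camera("top");i=cams.camera_info("top")
# dark-slot to plate edge along window centreline
for x in(-105,-90,-75):
    ys=np.arange(-143,35,0.5);v=[]
    for y in ys:
        u,r=proj(i,(*w(x,y),88));v.append(float(cv2.getRectSubPix(im,(1,1),(u,r)).max()))
    v=np.array(v);print(x,[int(a) for a in v[::8]],'edge',ys[np.argmax(v>150)])
s=env.state();print(s['eef_pos'].round(1),s['ft_force'].round(1),s['t'])
E
python3 sh.py
```

```text
-105 [104, 105, 105, 107, 79, 42, 49, 91, 104, 104, 105, 100, 94, 89, 78, 68, 58, 56, 55, 58, 61, 63, 64, 64, 63, 62, 62, 58, 56, 53, 55, 65, 77, 90, 92, 96, 128, 141, 140, 140, 143, 143, 76, 67, 69] edge -143.0
-90 [105, 105, 105, 106, 71, 37, 78, 141, 194, 199, 198, 192, 189, 160, 129, 129, 113, 96, 94, 94, 94, 94, 95, 92, 87, 85, 80, 81, 92, 100, 108, 111, 115, 124, 130, 110, 108, 110, 112, 114, 116, 76, 54, 69, 69] edge -114.0
-75 [105, 105, 106, 102, 62, 53, 133, 167, 166, 166, 169, 170, 173, 175, 177, 179, 181, 184, 186, 188, 189, 192, 194, 196, 197, 196, 198, 198, 199, 198, 198, 187, 155, 151, 137, 103, 104, 105, 105, 107, 82, 48, 65, 69, 68] edge -118.0
[473.4 -26.4  98.4] [-2.5  2.7 15. ] 6.4
```

The arm hides the slot in the top view, so I'll check the plate with the wrist camera.

```bash
cat > wr.py <<'E'
from h import *
import sys
i=cams.camera_info("wrist");im=cams.read_camera("wrist");cv2.imwrite(sys.argv[1],im)
for l in(-68,-96,-145):print(l,[np.round(proj(i,(*w(x,l),88 if l>-140 else 90))) for x in(-58,-90,-122)])
E
python3 wr.py pics/w2.png
```

```text
-68 [array([249., 315.]), array([247., 263.]), array([245., 206.])]
-96 [array([200., 315.]), array([197., 263.]), array([193., 207.])]
-145 [array([114., 317.]), array([107., 265.]), array([ 99., 208.])]
```

View pics/w2.png

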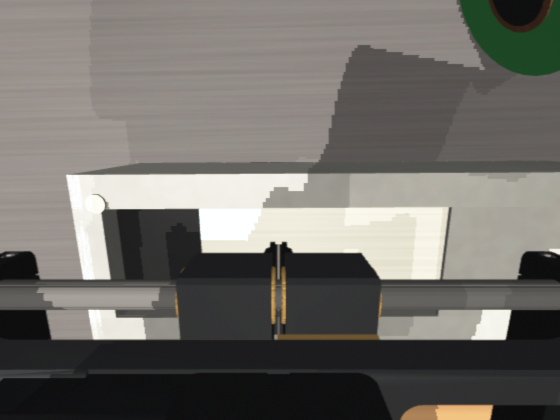

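The plate edge is at (200,215), local y ≈ -93, so the plate is following the fingertip. About 52 mm remain. I'll press slightly harder and continue.

>>> carry_out(
  grip=[1, 1, 1, 1, 1],
  linear=[
    [0.001, 0, 0],
    [0, -0.008, 0],
    [0, -0.01, 0],
    [0, -0.01, 0],
    [0, -0.01, 0],
  ],
  turn=[0, 0, 0, 0, 0],
)

```text
t: 6.95
eef_pos: [473.1, -45.0, 98.0]
tcp_rot: [0.041, 1.569, 0.021]
ft_force: [-1.0, 4.8, 17.6]
opening: 0.005
```

>>> carry_out(
  grip=[1, 1, 1, 1, 1],
  linear=[
    [0, -0.01, 0],
    [0, -0.01, 0],
    [0, -0.01, 0],
    [0, -0.01, 0],
    [0, -0.008, 0],
  ],
  turn=[0, 0, 0, 0, 0],
)

```text
t: 7.45
eef_pos: [472.7, -69.1, 98.0]
tcp_rot: [-0.022, 1.569, -0.043]
ft_force: [-0.9, 5.6, 16.2]
opening: 0.007
```

>>> carry_out(
  grip=[1, 1, 1],
  linear=[
    [0, -0.006, 0],
    [0, -0.006, 0],
    [0, -0.004, 0],
  ],
  turn=[0, 0, 0],
)

```text
t: 7.75
eef_pos: [472.6, -77.1, 98.0]
tcp_rot: [-0.044, 1.569, -0.065]
ft_force: [0.2, 9.5, 16.9]
opening: 0.004
```

>>> carry_out(
  grip=[1, 1, 1, 1],
  linear=[
    [0, -0.004, 0],
    [0, -0.004, 0],
    [0, -0.004, 0],
    [0, 0, 0],
  ],
  turn=[0, 0, 0, 0],
)

```text
t: 8.15
eef_pos: [472.6, -82.5, 98.0]
tcp_rot: [0.226, 1.568, 0.206]
ft_force: [1.0, 9.8, 17.4]
opening: -0.001
```

```bash
python3 wr.py pics/w3.png; python3 -c "
from h import *
im=cv2.imread('pics/w3.png');print(im.max(2)[225,90:320].tolist());show()"
```

```text
-68 [array([346., 314.]), array([348., 262.]), array([351., 206.])]
-96 [array([297., 315.]), array([298., 263.]), array([298., 206.])]
-145 [array([212., 317.]), array([209., 265.]), array([205., 207.])]
[154, 155, 154, 154, 153, 153, 153, 153, 153, 153, 152, 153, 153, 152, 153, 153, 153, 153, 153, 153, 153, 153, 153, 153, 153, 153, 153, 153, 153, 153, 153, 153, 152, 153, 153, 153, 153, 153, 152, 152, 152, 152, 152, 153, 152, 152, 153, 152, 152, 148, 142, 141, 141, 141, 142, 141, 141, 141, 141, 141, 141, 141, 142, 141, 141, 141, 141, 141, 141, 141, 141, 141, 141, 141, 141, 142, 141, 141, 142, 142, 142, 142, 141, 142, 142, 142, 141, 142, 151, 210, 246, 245, 238, 248, 253, 254, 253, 248, 241, 247, 247, 241, 237, 236, 235, 236, 236, 236, 235, 236, 236, 236, 236, 237, 237, 238, 235, 205, 116, 94, 182, 232, 238, 251, 255, 255, 255, 255, 255, 255, 255, 255, 255, 255, 255, 255, 255, 255, 255, 255, 255, 255, 255, 255, 255, 255, 255, 255, 255, 255, 255, 255, 255, 255, 255, 255, 255, 255, 255, 255, 255, 255, 255, 255, 255, 255, 255, 255, 255, 255, 255, 255, 255, 253, 239, 237, 237, 237, 237, 237, 237, 237, 237, 237, 237, 237, 237, 237, 237, 237, 237, 237, 238, 237, 238, 238, 238, 237, 237, 237, 237, 237, 237, 237, 237, 237, 237, 237, 237, 237, 238, 237, 238, 237, 237, 237, 237, 237, 236, 236, 236, 236, 236, 236, 236, 236, 236, 236, 236, 235]
t 8.2 pos [472.6 -82.5  98. ] F [ 0.2 10.2 16.4] M [ 2.018 -0.228  0.076] open 0.003 q [-0.31  0.48  2.04  0.    0.61 -1.86]
jaw dir deg 88.82 toolz deg -1.18 x [ 0.002  0.    -1.   ]
```

Only a 3-pixel dark line is left at columns 207–210, and the lateral force rose from 5 to 10 N, so the plate is on its stop. Lifting off.

>>> carry_out(
  grip=[1, 1, 1, 1, 1],
  linear=[
    [-0.02, 0, 0],
    [-0.09, 0, 0],
    [-0.09, 0, 0],
    [-0.09, 0, 0],
    [-0.09, 0, 0],
  ],
  turn=[0, 0, 0, 0, 0],
)

```text
t: 8.7
eef_pos: [471.3, -83.1, 289.1]
tcp_rot: [-1.116, 1.571, -1.136]
ft_force: [0.4, -0.2, 0.1]
opening: 0.004
```

```bash
python3 wr.py pics/w4.png; python3 -c "
from h import *
im=cv2.imread('pics/w4.png');i=cams.camera_info('wrist')
p=[proj(i,(*w(x,y),90)) for x in(-40,-140) for y in(160,-160)];print(np.round(p))
u,v=proj(i,(*w(-90,-145),88));print(u,v,im.max(2)[int(v),int(u)-20:int(u)+60].tolist())
show((*w(45,0),290),(*w(45,0),228))"
```

```text
-68 [array([313., 228.]), array([313., 201.]), array([314., 173.])]
-96 [array([288., 228.]), array([288., 201.]), array([289., 173.])]
-145 [array([246., 229.]), array([245., 202.]), array([244., 173.])]
[[506. 238.]
 [235. 239.]
 [521. 151.]
 [232. 153.]]
246.88342745275816 197.0628544189496 [133, 132, 131, 132, 132, 143, 219, 250, 251, 248, 245, 241, 237, 235, 235, 234, 234, 235, 236, 234, 251, 255, 255, 255, 255, 255, 255, 255, 255, 255, 255, 255, 255, 255, 255, 255, 255, 255, 255, 255, 255, 255, 255, 255, 255, 255, 255, 255, 255, 255, 255, 255, 255, 255, 255, 255, 255, 255, 255, 255, 255, 255, 255, 255, 255, 255, 255, 255, 253, 238, 236, 236, 237, 238, 238, 238, 237, 236, 235, 235]
t 8.75 pos [473.3 -83.7 295.8] F [-0.4 -0.   6.5] M [ 0.07  -0.171 -0.01 ] open 0.003 q [-0.31  0.21  1.81 -0.    1.11 -1.86]
jaw dir deg 88.86 toolz deg -1.14 x [ 0.009 -0.003 -1.   ]
(np.float64(608.5955900720296), np.float64(22.870020579798318), 290) tool shift/500: [0.0133 0.2184 0.2661]
(np.float64(608.5955900720296), np.float64(22.870020579798318), 228) tool shift/500: [0.1373 0.2188 0.265 ]
```

View pics/w4.png

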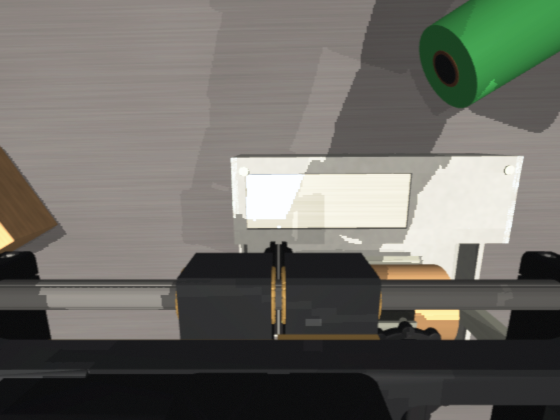

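The window at (246–410, 173–229) is entirely plate, with no dark gap, so the shutter is fully shut. On to the wheel.

>>> carry_out(
  grip=[-1, -1, -1, -1, -1],
  linear=[
    [0.005, 0.055, 0.066],
    [0.005, 0.055, 0.066],
    [0.005, 0.055, 0.066],
    [0, 0.054, 0.067],
    [0, 0, 0],
  ],
  turn=[-0.002, 0, 0, 0, 0],
)

```text
t: 9.25
eef_pos: [608.5, 26.9, 278.2]
tcp_rot: [1.984, 1.57, 1.972]
ft_force: [-1.5, 0.6, 0.2]
opening: 0.368
```

>>> carry_out(
  grip=[-1, -1],
  linear=[
    [0, 0, 0],
    [0, 0, 0],
  ],
  turn=[0, 0],
)

```text
t: 9.45
eef_pos: [605.4, 23.8, 279.3]
tcp_rot: [-2.784, 1.57, -2.798]
ft_force: [-1.4, 0.1, 0.7]
opening: 0.535
```

```bash
python3 -c "
from h import *
show((*w(45,0),290),(*w(45,0),228))"
```

```text
t 9.45 pos [605.4  23.8 279.3] F [-1.4  0.1  0.7] M [ 0.069 -0.19   0.   ] open 0.535 q [-0.07  0.42  1.54 -0.    1.18 -1.63]
jaw dir deg 89.19 toolz deg -0.81 x [-0.001 -0.    -1.   ]
(np.float64(608.5955900720296), np.float64(22.870020579798318), 290) tool shift/500: [-0.0215 -0.0018  0.0065]
(np.float64(608.5955900720296), np.float64(22.870020579798318), 228) tool shift/500: [ 0.1025 -0.0018  0.0066]
```

>>> carry_out(
  grip=[-1, -1, -1, -1, -1],
  linear=[
    [0, -0.002, 0.006],
    [0.04, 0, 0],
    [0.04, 0, 0],
    [0.02, 0, 0],
    [0, 0, 0],
  ],
  turn=[0, 0, 0, 0, 0],
)

```text
t: 9.95
eef_pos: [608.5, 22.7, 228.5]
tcp_rot: [-3.114, 1.569, -3.128]
ft_force: [0.5, -0.6, -0.5]
opening: 0.956
```

>>> carry_out(
  grip=[1, 1, 1, 1, 1],
  linear=[
    [0, 0, 0],
    [0, 0, 0],
    [0, 0, 0],
    [0, 0, 0],
    [0, 0, 0],
  ],
  turn=[0, 0, 0, 0, 0],
)

```text
t: 10.45
eef_pos: [609.1, 23.3, 229.6]
tcp_rot: [-0.238, 1.57, -0.251]
ft_force: [0.2, 0.3, 0.0]
opening: 0.638
```

>>> carry_out(
  grip=[1, 1, 1, 1, 1],
  linear=[
    [0, 0, 0],
    [0, 0, 0],
    [0, 0, 0],
    [0, 0, 0],
    [0, 0, 0],
  ],
  turn=[0, 0, 0, 0, 0],
)

```text
t: 10.95
eef_pos: [609.0, 23.2, 229.3]
tcp_rot: [-2.065, 1.571, -2.079]
ft_force: [-1.1, -0.7, -0.7]
opening: 0.212
```

```bash
python3 -c "
from h import *
show((*w(45,0),228))"
```

```text
t 10.95 pos [609.   23.2 229.3] F [-1.1 -0.7 -0.7] M [ 0.073 -0.101 -0.02 ] open 0.212 q [-0.07  0.47  1.6  -0.    1.08 -1.63]
jaw dir deg 89.21 toolz deg -0.79 x [-0. -0. -1.]
(np.float64(608.5955900720296), np.float64(22.870020579798318), 228) tool shift/500: [ 0.0027 -0.0007 -0.0009]
```

>>> carry_out(
  grip=[1, 1, 1],
  linear=[
    [0, 0, 0],
    [0, 0, 0],
    [0, 0, 0],
  ],
  turn=[0, 0, 0],
)

```text
t: 11.25
eef_pos: [609.0, 23.0, 229.3]
tcp_rot: [-1.662, 1.57, -1.676]
ft_force: [0.6, -2.1, -0.6]
opening: 0.163
```

>>> carry_out(
  grip=[1, 1, 1, 1, 1],
  linear=[
    [0, 0, 0],
    [0, 0, 0],
    [0, 0, 0],
    [0, 0, 0],
    [0, 0, 0],
  ],
  turn=[0.01, 0.01, 0.01, 0.01, 0.01],
)

```text
t: 11.75
eef_pos: [609.0, 23.0, 229.4]
tcp_rot: [-1.325, 1.57, -1.497]
ft_force: [-0.8, -2.4, -1.1]
opening: 0.166
```

```bash
python3 -c "
from h import *
show()"
```

```text
t 11.75 pos [609.   23.  229.4] F [-0.8 -2.4 -1.1] M [-0.295 -0.175  0.185] open 0.166 q [-0.07  0.47  1.6  -0.    1.08 -1.47]
jaw dir deg 80.15 toolz deg -9.85 x [ 0. -0. -1.]
```

>>> carry_out(
  grip=[1, 1, 1, 1, 1],
  linear=[
    [0, 0, 0],
    [0, 0, 0],
    [0, 0, 0],
    [0, 0, 0],
    [0, 0, 0],
  ],
  turn=[0.015, 0.015, 0.015, 0.015, 0.015],
)

```text
t: 12.25
eef_pos: [609.1, 23.1, 229.3]
tcp_rot: [-1.12, 1.57, -1.528]
ft_force: [-0.1, -1.6, -0.3]
opening: 0.167
```

```bash
python3 -c "
from h import *
show()"
```

```text
t 12.25 pos [609.1  23.1 229.3] F [-0.1 -1.6 -0.3] M [-0.366 -0.174  0.17 ] open 0.167 q [-0.07  0.47  1.6  -0.    1.08 -1.23]
jaw dir deg 66.62 toolz deg -23.38 x [ 0. -0. -1.]
```

>>> carry_out(
  grip=[1, 1, 1, 1, 1],
  linear=[
    [0, 0, 0],
    [0, 0, 0],
    [0, 0, 0],
    [0, 0, 0],
    [0, 0, 0],
  ],
  turn=[0.015, 0.015, 0.015, 0.015, 0.015],
)

```text
t: 12.75
eef_pos: [609.0, 23.1, 229.3]
tcp_rot: [-0.896, 1.57, -1.54]
ft_force: [0.3, -3.0, -0.4]
opening: 0.167
```

```bash
python3 -c "
from h import *
show()"
```

```text
t 12.75 pos [609.   23.1 229.3] F [ 0.3 -3.  -0.4] M [-0.243 -0.188  0.173] open 0.167 q [-0.07  0.47  1.6  -0.    1.08 -1.  ]
jaw dir deg 53.12 toolz deg -36.88 x [ 0. -0. -1.]
```

>>> carry_out(
  grip=[1, 1, 1, 1, 1],
  linear=[
    [0, 0, 0],
    [0, 0, 0],
    [0, 0, 0],
    [0, 0, 0],
    [0, 0, 0],
  ],
  turn=[0.012, 0.012, 0.012, 0.012, 0.012],
)

```text
t: 13.25
eef_pos: [609.1, 23.1, 229.3]
tcp_rot: [-0.535, 1.57, -1.366]
ft_force: [0.6, -2.4, -0.6]
opening: 0.164
```

```bash
python3 -c "
from h import *
show()"
```

```text
t 13.25 pos [609.1  23.1 229.3] F [ 0.6 -2.4 -0.6] M [-0.333 -0.179  0.192] open 0.164 q [-0.07  0.47  1.6  -0.    1.08 -0.81]
jaw dir deg 42.34 toolz deg -47.66 x [ 0. -0. -1.]
```

>>> carry_out(
  grip=[1, 1, 1, 1, 1],
  linear=[
    [0, 0, 0],
    [0, 0, 0],
    [0, 0, 0],
    [0, 0, 0],
    [0, 0, 0],
  ],
  turn=[0.012, 0.012, 0.012, 0.012, 0.012],
)

```text
t: 13.75
eef_pos: [609.1, 23.1, 229.4]
tcp_rot: [-0.187, 1.57, -1.207]
ft_force: [0.6, -2.8, -0.9]
opening: 0.17
```

```bash
python3 -c "
from h import *
show()"
```

```text
t 13.75 pos [609.1  23.1 229.4] F [ 0.6 -2.8 -0.9] M [-0.394 -0.176  0.219] open 0.17 q [-0.07  0.47  1.6  -0.    1.08 -0.62]
jaw dir deg 31.54 toolz deg -58.46 x [ 0. -0. -1.]
```

>>> carry_out(
  grip=[1, 1, 1, 1],
  linear=[
    [0, 0, 0],
    [0, 0, 0],
    [0, 0, 0],
    [0, 0, 0],
  ],
  turn=[0.012, 0.012, 0.012, 0.012],
)

```text
t: 14.15
eef_pos: [609.1, 23.1, 229.4]
tcp_rot: [0.01, 1.57, -1.161]
ft_force: [0.4, -2.2, 0.1]
opening: 0.163
```

```bash
python3 -c "
from h import *
show()"
```

```text
t 14.15 pos [609.1  23.1 229.4] F [ 0.4 -2.2  0.1] M [-0.292 -0.178  0.246] open 0.163 q [-0.07  0.47  1.6  -0.    1.08 -0.47]
jaw dir deg 22.9 toolz deg -67.1 x [ 0. -0. -1.]
```

>>> carry_out(
  grip=[1, 1, 1, 1],
  linear=[
    [0, 0, 0],
    [0, 0, 0],
    [0, 0, 0],
    [0, 0, 0],
  ],
  turn=[0.012, 0.012, 0.012, 0.012],
)

```text
t: 14.55
eef_pos: [609.1, 23.1, 229.4]
tcp_rot: [0.278, 1.57, -1.044]
ft_force: [0.7, -2.3, -1.2]
opening: 0.165
```

```bash
python3 -c "
from h import *
show()"
```

```text
t 14.55 pos [609.1  23.1 229.4] F [ 0.7 -2.3 -1.2] M [-0.317 -0.225  0.235] open 0.165 q [-0.07  0.47  1.6  -0.    1.08 -0.32]
jaw dir deg 14.26 toolz deg -75.74 x [ 0. -0. -1.]
```

>>> carry_out(
  grip=[1, 1, 1, 1],
  linear=[
    [0, 0, 0],
    [0, 0, 0],
    [0, 0, 0],
    [0, 0, 0],
  ],
  turn=[0.012, 0.012, 0.012, 0.012],
)

```text
t: 14.95
eef_pos: [609.1, 23.1, 229.4]
tcp_rot: [0.399, 1.57, -1.073]
ft_force: [0.8, -2.9, -0.3]
opening: 0.166
```

```bash
python3 -c "
from h import *
show()"
```

```text
t 14.95 pos [609.1  23.1 229.4] F [ 0.8 -2.9 -0.3] M [-0.292 -0.245  0.273] open 0.166 q [-0.07  0.47  1.6  -0.    1.08 -0.17]
jaw dir deg 5.63 toolz deg -84.37 x [ 0. -0. -1.]
```

>>> carry_out(
  grip=[1, 1, 1, 1],
  linear=[
    [0, 0, 0],
    [0, 0, 0],
    [0, 0, 0],
    [0, 0, 0],
  ],
  turn=[0.008, 0.008, 0.008, 0.008],
)

```text
t: 15.35
eef_pos: [609.1, 23.1, 229.3]
tcp_rot: [0.601, 1.57, -0.972]
ft_force: [1.7, -3.3, -0.9]
opening: 0.168
```

```bash
python3 -c "
from h import *
show()"
```

```text
t 15.35 pos [609.1  23.1 229.3] F [ 1.7 -3.3 -0.9] M [-0.548 -0.377  0.35 ] open 0.168 q [-0.07  0.47  1.6  -0.    1.08 -0.07]
jaw dir deg -0.17 toolz deg -90.17 x [ 0. -0. -1.]
```

>>> carry_out(
  grip=[1, 1, 1, 1],
  linear=[
    [0, 0, 0],
    [0, 0, 0],
    [0, 0, 0],
    [0, 0, 0],
  ],
  turn=[0.008, 0.008, 0.008, 0.008],
)

```text
t: 15.75
eef_pos: [609.1, 23.1, 229.3]
tcp_rot: [0.742, 1.57, -0.932]
ft_force: [1.7, -4.6, -1.5]
opening: 0.163
```

```bash
python3 -c "
from h import *
show()"
```

```text
t 15.75 pos [609.1  23.1 229.3] F [ 1.7 -4.6 -1.5] M [-0.73  -0.499  0.391] open 0.163 q [-0.07  0.47  1.6  -0.    1.08  0.03]
jaw dir deg -5.95 toolz deg -95.95 x [ 0. -0. -1.]
```

Torque is 0.39 N·m against 0.17–0.19 free, rising at about 0.4 N·m per rad as specified. That puts the shoe at about 40 N, which is firm. Releasing.

>>> carry_out(
  grip=[-1, -1, -1, -1, -1],
  linear=[
    [0, 0, 0],
    [0, 0, 0],
    [0, 0, 0],
    [0, 0, 0],
    [0, 0, 0],
  ],
  turn=[0, 0, 0, 0, 0],
)

```text
t: 16.25
eef_pos: [609.0, 23.3, 229.4]
tcp_rot: [-2.225, 1.571, 2.385]
ft_force: [-1.1, 0.3, 0.6]
opening: 0.533
```

>>> carry_out(
  grip=[-1, -1, -1, -1, -1],
  linear=[
    [-0.03, 0, 0],
    [-0.08, 0, 0],
    [-0.08, 0, 0],
    [0, 0, 0],
    [0, 0, 0],
  ],
  turn=[0, 0, 0, 0, 0],
)

```text
t: 16.75
eef_pos: [609.0, 23.3, 324.9]
tcp_rot: [1.591, 1.569, -0.082]
ft_force: [0.1, -0.8, -0.7]
opening: 0.949
```

```bash
python3 -c "
from h import *
show((420,-280,325),(380,-330,325))"
```

```text
t 16.75 pos [609.   23.3 324.9] F [ 0.1 -0.8 -0.7] M [-0.025 -0.113  0.016] open 0.949 q [-0.07  0.39  1.47 -0.    1.29  0.03]
jaw dir deg -5.83 toolz deg -95.83 x [ 0.001 -0.    -1.   ]
(420, -280, 325) tool shift/500: [-0.0007 -0.3144  0.6419]
(380, -330, 325) tool shift/500: [-0.0008 -0.3839  0.7495]
```

Moving the arm aside for a clear top view.

>>> carry_out(
  grip=[-1, -1, -1, -1, -1],
  linear=[
    [0, -0.04, 0.085],
    [0, -0.04, 0.085],
    [0, -0.04, 0.085],
    [0, -0.04, 0.085],
    [0, -0.04, 0.085],
  ],
  turn=[0, 0, 0, 0, 0],
)

```text
t: 17.25
eef_pos: [486.4, -179.1, 323.0]
tcp_rot: [-1.923, 1.569, 2.688]
ft_force: [1.4, 0.2, -0.2]
opening: 1.001
```

>>> carry_out(
  grip=[-1, -1, -1, -1, -1],
  linear=[
    [0, -0.04, 0.085],
    [0, -0.04, 0.085],
    [0, -0.04, 0.085],
    [0, -0.04, 0.085],
    [0, 0, 0],
  ],
  turn=[0, 0, 0, 0, 0],
)

```text
t: 17.75
eef_pos: [388.4, -342.4, 322.8]
tcp_rot: [-1.957, 1.568, 2.649]
ft_force: [0.9, 0.4, 0.2]
opening: 1.0
```

```bash
python3 -c "
from h import *
show()
im=cams.read_camera('top');c=cv2.resize(im[135:260,195:345],None,fx=4,fy=4,interpolation=cv2.INTER_CUBIC)
cv2.imwrite('pics/top2.png',np.hstack([cv2.resize(im,None,fx=.37*1,fy=.37),np.zeros((155,1,3),np.uint8)])) 
o=np.zeros((500,800,3),np.uint8);o[:,:600]=c;o[:150,600:800]=cv2.resize(im,(200,150));cv2.imwrite('pics/top2.png',o)
a=cv2.imread('pics/top0.png');d=cv2.absdiff(a,im).max(2)
for n,(u,v) in dict(bottle=(110,191),tape=(113,259),carton=(445,220)).items():print(n,d[v-25:v+25,u-25:u+25].mean())"
```

```text
t 17.75 pos [ 388.4 -342.4  322.8] F [0.9 0.4 0.2] M [-0.02  -0.101  0.035] open 1.0 q [-0.85  0.25  1.68 -0.    1.21 -0.74]
jaw dir deg -6.1 toolz deg -96.1 x [-0.002  0.001 -1.   ]
bottle 1.5164
tape 1.4924
carton 83.546
```

View pics/top2.png

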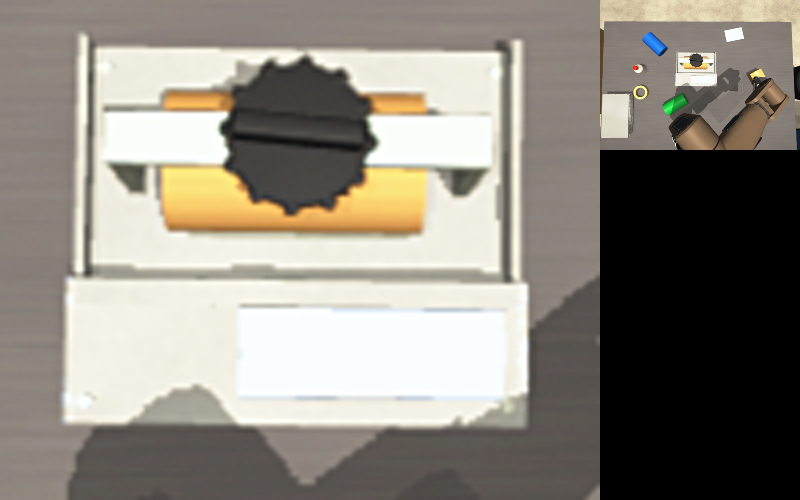

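The window at (238–506, 307–397) is all plate. The bar, from (235,127) to (365,145), has turned about 96°, matching the wrist's turn. Handing in.

```bash
python3 -c "
from cell import env
print(env.job_done(),env.state()['t'])"
```

```text
the job is handed in; nothing more can be done
the job is handed in; nothing more can be done
```

The dispenser is locked up: the shutter is fully shut and the brake is firmly on. The job was handed in at about 18 s, with the gripper open and the arm well clear.

- **Shutter:** I pressed with about 15–18 N and slid the plate about 77 mm to its hard stop, where the side force rose from 5 to 10 N. The last wrist and top pictures show no open slot.
- **Brake:** I turned the wheel clockwise about 95° (1.66 rad). The torque at the wrist ended at 0.39 N·m, against about 0.18 N·m running free. That extra torque means about 40 N at the shoe: firm and well below forced. In the last top picture the bar stands at about the angle the wrist turned through, so the grip did not slip.
- **Bystanders:** The bottle and tape look unchanged in the before and after pictures. The arm hid the carton in the last picture, so I could not compare it, but the tool stayed above 260 mm on that side and felt no contact.

No check failed. The one mismatch was that the plate lagged the fingertip by about 3 mm early in the slide, which I allowed for. The shoe's force is worked out from the wrist torque, which was noisy by about 0.02 N·m, or 4 N at the shoe.

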